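# Shut the draught shield and tare the balance

## Robot

A 7-joint arm with a two-finger parallel gripper is mounted at the origin on the work surface. World frame = base frame: x ahead of the robot, y to its left, z up, the work surface at z = 0. Lengths are in m, angles in rad, forces in N, time in s.
With the tool pointing down it reaches from about 0.35 to 0.9 m from the base axis. Payload 8.1 kg.
Tool frame: the origin (TCP) lies at the very end of the fingers, on their centre line; the grasp point (between the pads) lies 19 mm behind it (bot.grasp_offset is the distance from the TCP to the grasp point, in m); y points along the fingers, z is the direction in which the jaws open and shut, and the axes are right-handed (so a half turn about y gives the same grasp; the last joint's range is limited). The gripper opens to 85 mm and grips with 20 to 120 N. Pads are 22 mm wide; open, the fingers measure 114 mm over their backs; the gripper's body (76 mm by 85 mm) begins 54 mm behind the grasp point. The pads swing forward as they close: fully open they stand 13 mm farther back than shut.
Start: joints at [-1.31, 0.434, 0.025, 1.573, -0.012, 1.134, -0.075], TCP at [0.222, 0.584, 0.231] pointing down, gripper open.
Joint ranges: [-2.62, 2.62], [-0.44, 2.09], [-1.27, 1.32], [0.08, 2.57], [-1.32, 4.46], [0.12, 2], [-2.74, 2.74]. Speed limits (rad/s): [2.22, 2.22, 3.01, 3.01, 3.14, 3.14, 3.14].

## Interface

Orientations are given as a unit quaternion [x, y, z, w].
In Python, from workcell import get_state, capture, calibration, bot, outline_of, mark_of gives the robot as it stands.
- The arm moves only by the shell command python3 -m handwheel 'ROWS'. ROWS is JSON, one flat list of numbers, 7 for each row, row after row: the closure, from -1 (fully open) to 1 (shut), then the shift along the tool's x, y, z in cm, then the turn, a rotation vector about the tool's x, y, z in rad. A call has 1 to 5 rows; each row shifts and turns the commanded pose from where the row before left it, along the tool's axes as they then stand; what a row does not reach is not made up. A row lasts 1/12 s, in which the tool goes at most 41.7 mm and 7.16 degrees, less where a joint would pass 70% of its speed; a pose out of reach is approached as far as the arm can. A call with a gripper value outside its range is refused whole. The fingers move at their own pace and stop on an object; the grip force is fixed at half the most. Time passes only in rows, so rows that do not move let the fingers close. It gives the time, the measured TCP pose, the force and the opening at its end, in the units of the state.
- get_state(): the state, without advancing time (a new reading comes with each control period).
- capture(name): name is "scene" or "top" or "wrist"; returns the picture (480x640x3 uint8, red, green, blue); there is no depth.
- calibration(name): a dict with "camera_matrix" (3x3 intrinsics, pixels), "view" (4x4, takes a point from world to camera coordinates). Camera axes: x right, y up, looking along -z (the intrinsics and any distortion apply to the point x, -y, -z); pixel columns grow to the right and rows downward; lengths in m; the calibration is good to about 2 mm. A picture is of the moment at which its call begins: read the wrist's pose just before it. calibration takes no time and is no camera call; for the wrist camera it gives the pose at the moment of the call.
- bot.sign_off(): hands the job in, once; it reports no verdict.
Trained networks look in the newest picture that a camera, given by its name, has taken for a name from the list of things; names that differ only in an ending like _2 or _b are one class to them, and where a whole thing is asked for, a point or a joint stands for the part that bears it (a point fixed in the world has none). Each returns a list of dicts, best first, with "score" (0 to 1); they miss things now and then, are a little off and sometimes report something else, mostly with a low value. They report only what shows in the picture. A call takes as long as a camera call.
- outline_of(camera, target): "pixels" (480x640 bool, what is visible of it) and "rect" ([left, top, width, height] in pixels, round what is visible of it).
- mark_of(camera, target): "uv" ([column, row] in pixels: a listed point, or the origin of a listed thing).
The state is a dict: "time": time; "joint_pos": joint angles; "qvel": joint speeds; "tau": joint torques, N m; "tcp_pos": TCP position; "tool_rot": TCP orientation; "force": force on the tool from outside, world axes, zero at the start; "moment": the same for the moment, N m; "finger_gap": opening from 0.0 (shut) to 1.0 (fully open).
Only numpy, scipy, OpenCV 4.12 (cv2) and the standard library are available. Lean on these libraries where they do the work, as an engineer would, in place of code of your own. Each camera call takes 0.05 s, during which the arm holds its last target.

## Task

Tare the laboratory balance with the beaker standing on its pan: with the fingertips gently push the sliding glass lid on top of its draught shield fully shut, only then press the long bar-shaped tare key on its front panel down lightly, let it come back up and take the hand away. Do not grip or lift anything, press none of the other three keys, and leave the beaker and the things standing around the balance where they are.

Things in the scene. Friction and masses are not known exactly. Their poses are not given: they have to be found in the camera images.
- balance: White precision balance, fixed, 300 x 210 mm. Origin on the bench under the chamber; x from its front panel to its rear, y to its left, z up. Key panel at x -175 to -75 mm, sloping up to the rear by 6 degrees (surface 45 to 56 mm high), keys 7 mm proud. Glass draught shield at x -75 to 125, y -90 to 90 mm, 167 mm high at the top rails; steel pan inside (100 mm across, top 79 mm high).
- lid (a joint): Opening of the sliding glass lid in m: 0 fully shut (front edge flush with the shield's front wall, against a firm stop), 0.09 fully open. Opens along the balance's +x (to the rear), shuts towards -x. Slides with about 1.2 N of friction and stays where it is left.
- lid_tab (a point): Middle of the upper edge of the upright grey finger tab at the lid's front, 187 mm above the bench, on axes like the balance's. The tab is 10 mm thick (x), 80 mm wide (y) and stands 24 mm above the lid's glass, which runs on 105 mm behind it at 163 mm above the bench. It moves with the lid; with the lid shut it lies at x = -67 mm in the balance's frame.
- tare_key (a joint): Tare key: joint value 0 at rest, 0.004 m fully down; moves at right angles to the panel on a spring (1.2 N to start, 4 N fully down) and comes back up by itself.
- tare_key_top (a point): Middle of the top face of the tare key, the long bar: 22 mm (x) x 48 mm (y), second from the left as seen from the front; about 55 mm above the bench. z is the panel's normal, y along the row of keys (to the left).
- power_key (a joint): Power key, not to be pressed: joint value 0 at rest, 0.004 m fully down; moves at right angles to the panel on a spring (1.2 N to start, 4 N fully down) and comes back up by itself.
- power_key_top (a point): Middle of the top of the power key, round, 20 mm across, leftmost, 56 mm left (+y) of the tare key's middle.
- menu_key (a joint): Menu key, not to be pressed: joint value 0 at rest, 0.004 m fully down; moves at right angles to the panel on a spring (1.2 N to start, 4 N fully down) and comes back up by itself.
- menu_key_top (a point): Middle of the top of the menu key, 18 mm square, 58 mm right (-y) of the tare key's middle.
- print_key (a joint): Print key, not to be pressed: joint value 0 at rest, 0.004 m fully down; moves at right angles to the panel on a spring (1.2 N to start, 4 N fully down) and comes back up by itself.
- print_key_top (a point): Middle of the top of the print key, 18 mm square, rightmost, 100 mm right (-y) of the tare key's middle.
- beaker_mid (a point): Glass beaker, loose, on the pan inside the shield: 54 mm across, 55 mm high; the point is its centre, half-way up.
- bottle_mid (a point): Glass bottle with a blue cap, loose on the bench beside the balance: 72 mm across, 150 mm high; the point is its centre.
- rack_mid (a point): White foam rack, loose, 60 x 114 x 40 mm, with three capped tubes standing in it to 112 mm above the bench; the point is the middle of the foam block. x across, y along it.
- tip_box_mid (a point): White pipette tip box with a blue deck, loose, 85 x 122 mm and 68 mm high to the tips; the point is its middle, 30 mm up.

How it is judged:
By the outcome, as a careful person would: the job done as asked, in the order asked, and still so for the second after the job is handed in, with the robot touching nothing.
It also fails if it takes over 48 s, if anything falls off the work surface, if the arm or the gripper's body presses on something with over 40 N, if the wrist force passes 120 N, or if a joint passes its speed limit or range.

## Working session

There is one attempt and no reset: what is moved stays moved. The work goes in short steps, Python scripts to look and compute and a shell command to move; the robot and the scene stay as the last step left them, time stands still between calls to the robot, and variables do not carry over. Pictures are saved under pics/ and viewed, and the job is handed in when it is done.

```bash
ls; mkdir -p pics
python3 - <<'E'
from workcell import *
import cv2
s=get_state();print({k:s[k] for k in('time','tcp_pos','tool_rot','force','finger_gap')})
for c in('scene','top'):
    im=capture(c);cv2.imwrite(f'pics/{c}0.png',im[:,:,::-1])
    cal=calibration(c);print(c,cal)
    for t in['lid_tab','tare_key_top','power_key_top','menu_key_top','print_key_top','beaker_mid','bottle_mid','rack_mid','tip_box_mid','balance']:
        m=mark_of(c,t);print(t,[(x['uv'],round(x['score'],2)) for x in m[:2]])
E
```

```text
pics
{'time': 0.0, 'tcp_pos': array([0.22224144, 0.58360696, 0.23051959]), 'tool_rot': array([ 0.69600065, -0.12797922,  0.12786334, -0.69487796]), 'force': array([ 0.32877397,  0.25658535, -0.1401072 ]), 'finger_gap': 1.0010508774029288}
scene {'camera_matrix': array([[442.31428435,   0.        , 321.10324283],
       [  0.        , 442.31428435, 245.17662256],
       [  0.        ,   0.        ,   1.        ]]), 'view': array([[-0.99531523,  0.09656228,  0.00482962,  0.58150804],
       [-0.06274324, -0.68311739,  0.72760835, -0.02406867],
       [ 0.07355872,  0.72389665,  0.68597577, -1.14104957],
       [ 0.        ,  0.        ,  0.        ,  1.        ]])}
lid_tab [([315.5, 256.2], 0.73)]
tare_key_top [([387.9, 322.2], 0.48), ([347.9, 417.8], 0.29)]
power_key_top [([384.5, 338.2], 0.45)]
menu_key_top [([393.3, 297.2], 0.44), ([318.3, 257.2], 0.32)]
print_key_top [([391.4, 286.6], 0.53)]
beaker_mid []
bottle_mid [([321.4, 230.7], 0.7)]
rack_mid []
tip_box_mid [([377.4, 244.2], 0.71), ([392.9, 297.6], 0.2)]
balance [([319.6, 315.0], 0.95)]
top {'camera_matrix': array([[487.58084684,   0.        , 316.3728016 ],
       [  0.        , 487.58084684, 246.45339824],
       [  0.        ,   0.        ,   1.        ]]), 'view': array([[-0.00594111, -0.99919648, -0.03963697,  0.07386888],
       [ 0.99014747, -0.01142356,  0.13956179, -0.59806408],
       [-0.13990244, -0.03841729,  0.98941974, -0.95516344],
       [ 0.        ,  0.        ,  0.        ,  1.        ]])}
lid_tab [([274.9, 234.8], 0.6)]
tare_key_top [([249.7, 316.4], 0.8)]
power_key_top [([220.0, 305.4], 0.44)]
menu_key_top [([274.2, 322.8], 0.61)]
print_key_top [([295.5, 326.9], 0.66), ([382.1, 251.8], 0.45)]
beaker_mid [([276.8, 249.4], 0.88)]
bottle_mid [([381.2, 251.3], 0.59)]
rack_mid [([163.3, 259.6], 0.75)]
tip_box_mid [([375.6, 329.8], 0.82)]
balance [([283.1, 250.0], 0.59), ([383.5, 250.0], 0.22)]
```

View pics/scene0.png

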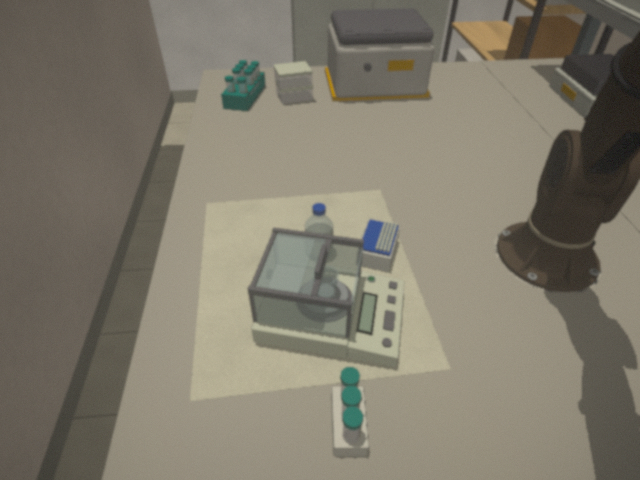

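View pics/top0.png

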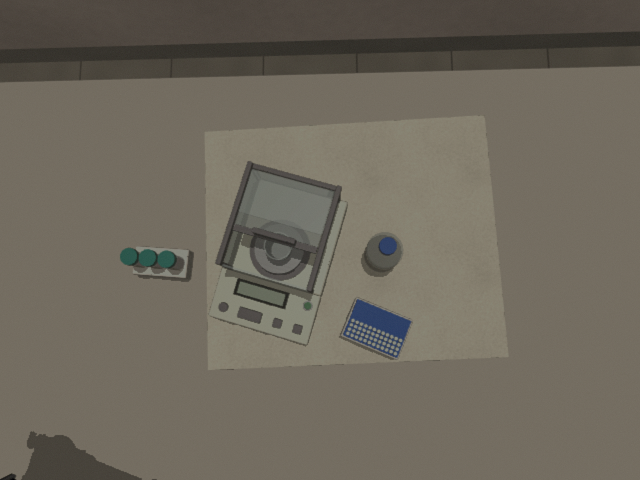

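```bash
cat > h.py <<'E'
import numpy as np, cv2
from scipy.spatial.transform import Rotation as R
from workcell import *
def P(cal):
    return cal['camera_matrix']@np.diag([1,-1,-1])@cal['view'][:3]
def proj(cal,p):
    q=P(cal)@np.append(p,1);return q[:2]/q[2]
def tri(obs):
    A=[]
    for cal,(u,v) in obs:
        M=P(cal);A+= [u*M[2]-M[0],v*M[2]-M[1]]
    A=np.array(A);return np.linalg.lstsq(A[:,:3],-A[:,3],rcond=None)[0]
def atz(cal,uv,z):
    M=P(cal);A=np.array([uv[0]*M[2]-M[0],uv[1]*M[2]-M[1]])
    return np.append(np.linalg.solve(A[:,:2],-A[:,3]-A[:,2]*z),z)
E
python3 - <<'E'
from h import *
np.set_printoptions(precision=4,suppress=True)
S=calibration('scene');T=calibration('top')
d={'lid_tab':([315.5,256.2],[274.9,234.8],.187),'tare':([387.9,322.2],[249.7,316.4],.055),'power':([384.5,338.2],[220,305.4],.055),'menu':([393.3,297.2],[274.2,322.8],.055),'print':([391.4,286.6],[295.5,326.9],.055),'tip':([377.4,244.2],[375.6,329.8],.03)}
for k,(a,b,z) in d.items(): print(k,tri([(S,a),(T,b)]),atz(S,a,z),atz(T,b,z))
print('beaker',atz(T,[276.8,249.4],.1065),'bottle',atz(T,[381.2,251.3],.075),'rack',atz(T,[163.3,259.6],.02),'bal',atz(T,[283.1,250],0),atz(S,[319.6,315],0))
s=get_state();print(R.from_quat(s['tool_rot']).as_matrix())
E
```

```text
lid_tab [0.6047 0.136  0.1818] [0.6097 0.1396 0.187 ] [0.6    0.1361 0.187 ]
tare [0.46   0.204  0.0409] [0.4665 0.2136 0.055 ] [0.4577 0.2021 0.055 ]
power [0.4816 0.2593 0.0654] [0.4814 0.2518 0.055 ] [0.4799 0.2623 0.055 ]
menu [0.4438 0.1526 0.0602] [0.441  0.1487 0.055 ] [0.4448 0.153  0.055 ]
print [0.4363 0.1112 0.0469] [0.4386 0.1182 0.055 ] [0.4366 0.1105 0.055 ]
tip [ 0.4319 -0.0505  0.0258] [ 0.4363 -0.047   0.03  ] [ 0.4294 -0.0494  0.03  ]
beaker [0.5849 0.1423 0.1065] bottle [ 0.5831 -0.0603  0.075 ] rack [0.5777 0.3937 0.02  ] bal [0.598  0.1417 0.    ] [0.6012 0.1396 0.    ]
[[ 0.9345  0.      0.3559]
 [-0.3559  0.0001  0.9345]
 [ 0.     -1.      0.0001]]
```

The scene view shows the balance with its lid partly open: dark tab at about (320,262), tare key at (388,322). The top view shows the tab as a dark bar at (265,237), the tare bar at (250,315) and four keys along the front. The opening is roughly 70 mm. I'll close the fingers and go up for a wrist view.

```bash
python3 -m handwheel '[1,2.8,-1.2,-1.7,0,0,0, 1,2.8,-1.2,-1.7,0,0,0, 1,2.8,-1.2,-1.7,0,0,0, 1,2.8,-1.2,-1.7,0,0,0, 1,2.8,-1.2,-1.7,0,0,0]'
python3 -m handwheel '[1,2.8,-1,-1.8,0,0,0, 1,2.8,-1,-1.8,0,0,0, 1,2.8,-1,-1.8,0,0,0, 1,2.8,-1,-1.8,0,0,0, 1,2.8,-1,-1.8,0,0,0]'
python3 -m handwheel '[1,2.8,-0.8,-1.8,0,0,0, 1,2.8,-0.8,-1.8,0,0,0, 1,2.8,-0.8,-1.8,0,0,0, 1,2.8,-0.8,-1.8,0,-0.087,0, 1,0,0,0,0,0,0]'
cat > look.py <<'E'
from h import *
import sys
np.set_printoptions(precision=4,suppress=True)
n=sys.argv[1]; cal=calibration('wrist');im=capture('wrist');cv2.imwrite(f'pics/{n}.png',im[:,:,::-1]);np.savez(f'{n}.npz',**cal)
s=get_state();print(s['time'],s['tcp_pos'],s['force'],s['finger_gap']);print(R.from_quat(s['tool_rot']).as_matrix())
for t in sys.argv[2:]:
    print(t,[(x['uv'],round(x['score'],2)) for x in mark_of('wrist',t)[:2]])
E
python3 look.py w1 lid_tab tare_key_top power_key_top menu_key_top print_key_top
```

```text
time: 1.52
tcp_pos: [0.3238, 0.4535, 0.292]
tool_rot: [-0.695, 0.128, -0.128, 0.696]
force: [0.6, 0.8, 0.3]
finger_gap: 0.299
time: 1.93
tcp_pos: [0.4225, 0.3194, 0.342]
tool_rot: [-0.695, 0.128, -0.128, 0.696]
force: [1.4, 0.5, 0.5]
finger_gap: -0.002
time: 2.35
tcp_pos: [0.5052, 0.2067, 0.3752]
tool_rot: [0.701, -0.097, 0.1, -0.7]
force: [-0.3, -1.4, 0.1]
finger_gap: -0.002
2.4 [0.5032 0.2099 0.3743] [-0.2092  1.0787 -0.4806] -0.002262739048751145
[[ 0.9604  0.0024  0.2786]
 [-0.2786 -0.0005  0.9604]
 [ 0.0025 -1.      0.0002]]
lid_tab [([268.6, 325.4], 0.85)]
tare_key_top [([300.1, 149.6], 0.73)]
power_key_top [([352.2, 147.0], 0.52), ([244.5, 144.9], 0.22)]
menu_key_top [([243.1, 143.0], 0.58)]
print_key_top [([206.2, 147.1], 0.58)]
```

View pics/w1.png

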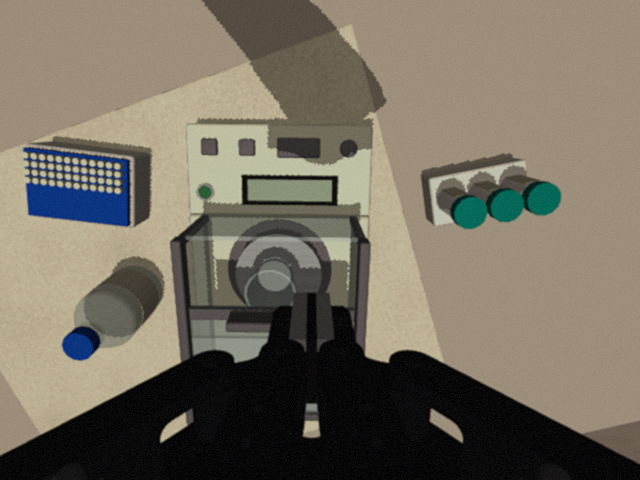

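The wrist view is aligned with the balance: tare bar (299,148), power (348,148), menu (246,147), print (209,147). The tab's left end is near (227,320), partly behind the fingers. The beaker stands on the pan.

Run:
```python
from h import *
np.set_printoptions(precision=4,suppress=True)
T=calibration('top');S=calibration('scene');W=dict(np.load('w1.npz'))
for n,w,t,s in [('tare',(299,148),(250,315),(388.5,321)),('power',(348,148),(223,307),(387,342)),('menu',(246,147),(277,323),(393,298)),('print',(209,147),(297,329),(393,285.5))]:
    print(n,tri([(W,w),(T,t),(S,s)]),tri([(W,w),(T,t)]),atz(W,w,.055),atz(T,t,.055),atz(S,s,.055))
print('tab net',tri([(W,(268.6,325.4)),(T,(274.9,234.8)),(S,(315.5,256.2))]),atz(W,(268.6,325.4),.187))
# crops
im=cv2.imread('pics/top0.png')[150:350,190:350];cv2.imwrite('pics/topc.png',cv2.resize(im,None,fx=3.0,fy=3.0,interpolation=2))
im=cv2.imread('pics/scene0.png')[210:370,240:420];cv2.imwrite('pics/scenec.png',cv2.resize(im,None,fx=3.5,fy=3.5,interpolation=2))
```

```text
tare [0.4615 0.204  0.0451] [0.4614 0.2048 0.0378] [0.4617 0.2059 0.055 ] [0.4605 0.2016 0.055 ] [0.4646 0.2107 0.055 ]
power [0.4769 0.2579 0.0498] [0.4772 0.2588 0.0445] [0.4767 0.2583 0.055 ] [0.4767 0.2562 0.055 ] [0.4783 0.2611 0.055 ]
menu [0.4434 0.1485 0.0525] [0.4444 0.1483 0.0473] [0.4444 0.1496 0.055 ] [0.4444 0.1474 0.055 ] [0.4421 0.1509 0.055 ]
print [0.4324 0.1083 0.047 ] [0.4326 0.1082 0.0474] [0.4331 0.1101 0.055 ] [0.4324 0.1076 0.055 ] [0.4344 0.1153 0.055 ]
tab net [0.6039 0.1367 0.1797] [0.5973 0.1412 0.187 ]
```

View pics/topc.png

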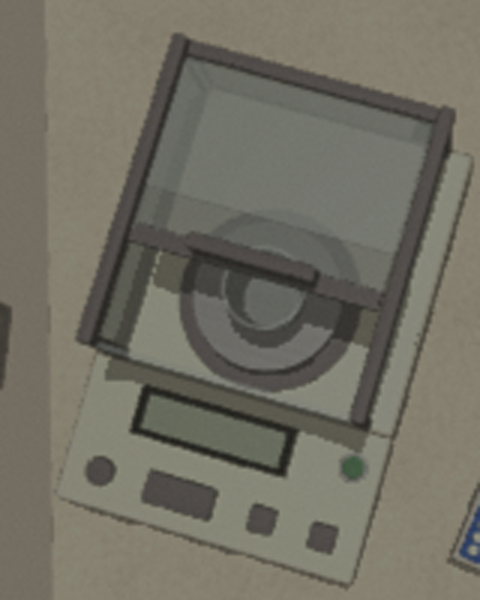

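View pics/scenec.png

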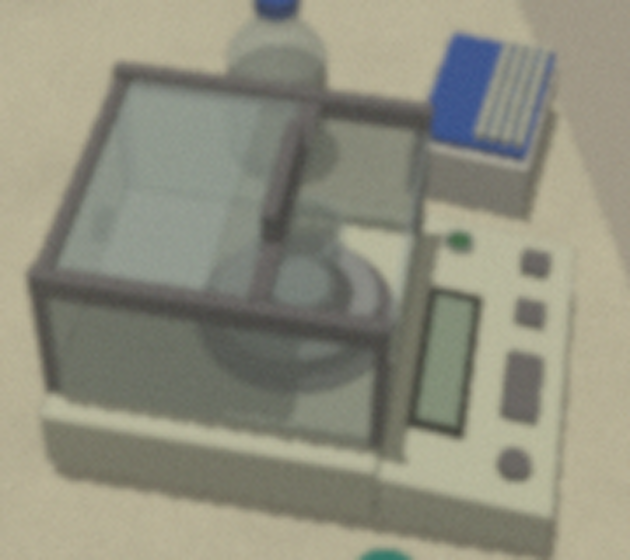

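```bash
python3 -m handwheel '[1,3,1,-0.9,0,0,0, 1,3,1,-0.9,0,0,0, 1,3,2,-0.9,0,0,0, 1,3,2,-0.8,0,0,0, 1,3,2,-0.8,0,0,0]'
python3 -m handwheel '[1,0,3,0,0,0,0, 1,0,3,0,0,0,0, 1,0,1,0,0,0,0, 1,0,0,0,0,0,0]'
python3 look.py w2 lid_tab
python3 - <<'E'
from h import *
for c in('scene','top'):
    im=capture(c);cv2.imwrite(f'pics/{c}2.png',im[:,:,::-1])
a=cv2.resize(cv2.imread('pics/scene2.png')[190:350,230:430],(800,640))[:600];cv2.imwrite('pics/s2c.png',a)
E
```

```text
time: 3.07
tcp_pos: [0.6341, 0.1321, 0.2924]
tool_rot: [-0.7, 0.097, -0.097, 0.701]
force: [0.4, 0.6, 0.1]
finger_gap: 0.001
time: 3.4
tcp_pos: [0.6312, 0.1324, 0.2202]
tool_rot: [0.701, -0.099, 0.095, -0.7]
force: [-0.7, -0.1, 0.3]
finger_gap: 0.001
3.45 [0.6325 0.1325 0.2228] [-0.7869 -0.1682  0.1669] 0.0013024906803240474
[[ 0.9623 -0.0023  0.2718]
 [-0.2718 -0.0002  0.9623]
 [-0.0021 -1.     -0.0008]]
lid_tab [([307.5, 214.4], 0.7)]
```

View pics/s2c.png

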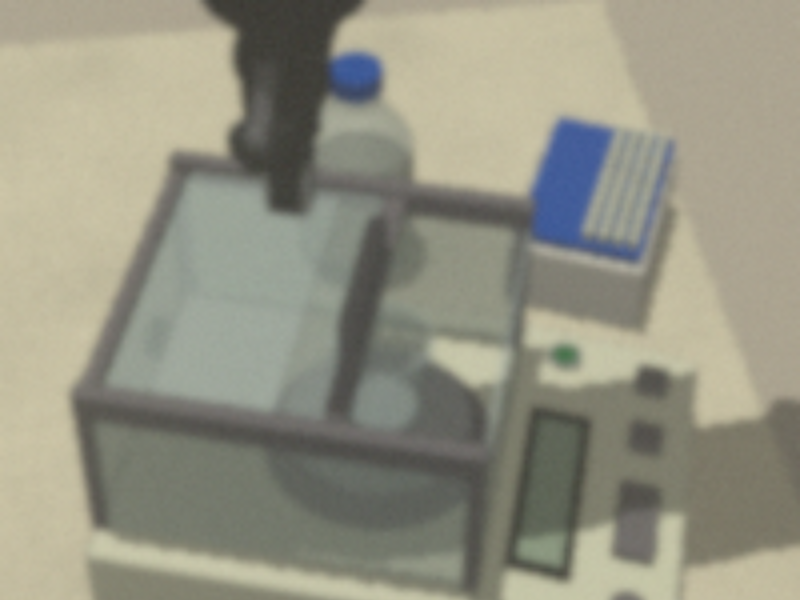

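View pics/w2.png

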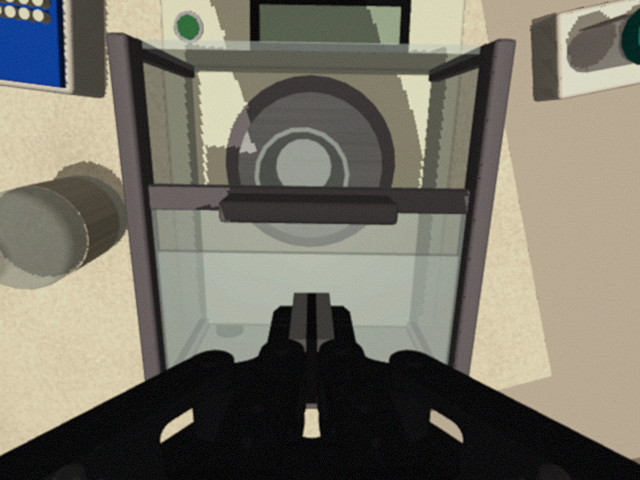

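The wrist view shows the tab upright at columns 222–397, rows 195–222, with the closed fingertips centred behind it at (310,300). The shield's front rail is at row ~45.

Run:
```python
from h import *
np.set_printoptions(precision=4,suppress=True)
W=dict(np.load('w2.npz'));V=W['view'];print('cam',-V[:3,:3].T@V[:3,3])
s=get_state();print(s['tcp_pos'])
xh=np.array([.96,-.28,0]);yh=np.array([.28,.96,0]);t=np.array([.461,.2045,0])
f=lambda p:(p,(p-t)@xh,(p-t)@yh)
for uv in[(222,196),(397,198),(222,221),(397,222)]:print('tab',f(atz(W,uv,.187)))
for uv in[(110,35),(515,40)]:print('rail front',f(atz(W,uv,.167)))
print('tip',proj(W,s['tcp_pos']),f(s['tcp_pos']))
```

```text
cam [0.5635 0.1532 0.3637]
[0.6343 0.1322 0.2256]
tab (array([0.582 , 0.1067, 0.187 ]), np.float64(0.14354717385540455), np.float64(-0.0599728170411643))
tab (array([0.6036, 0.1803, 0.187 ]), np.float64(0.1436918762754737), np.float64(0.01674245967252688))
tab (array([0.5927, 0.103 , 0.187 ]), np.float64(0.15479967365790215), np.float64(-0.060552530330074635))
tab (array([0.6142, 0.178 , 0.187 ]), np.float64(0.15448815264059024), np.float64(0.017469906729939207))
rail front (array([0.5032, 0.0776, 0.167 ]), np.float64(0.07604712419183442), np.float64(-0.11004523352182105))
rail front (array([0.5536, 0.2484, 0.167 ]), np.float64(0.07654540961690835), np.float64(0.0681012100380645))
tip [309.8699 327.9679] (array([0.6343, 0.1322, 0.2256]), np.float64(0.1866110848075322), np.float64(-0.02085222668816604))
```

```bash
python3 -m handwheel '[1,0,2,0,0,0,0, 1,0,2,0,0,0,0, 1,0,0,0,0,0,0, 1,0,0,0,0,0,0]'
cat > st.py <<'E'
from h import *
np.set_printoptions(precision=4,suppress=True)
a=[]
for i in range(5):
    s=get_state();a.append(np.r_[s['tcp_pos'],s['force']]);capture('top')
a=np.array(a);t=np.array([.461,.2045,0]);m=a.mean(0)
print(s['time'],a.std(0)[:3],m,'s',(m[:3]-t)@[.96,-.28,0],(m[:3]-t)@[.28,.96,0],'Fx',m[3:]@[.96,-.28,0])
E
python3 st.py
```

```text
time: 3.93
tcp_pos: [0.6334, 0.1317, 0.1843]
tool_rot: [-0.7, 0.097, -0.097, 0.7]
force: [1.1, 0.0, -0.5]
finger_gap: -0.001
4.1333 [0.0004 0.     0.0004] [0.6341 0.1317 0.1851 0.538  0.2231 0.3628] s 0.1865831408206301 -0.02144788293598205 Fx 0.45403835542251697
```

```bash
python3 -m handwheel '[1,0,1.2,0,0,0,0, 1,0,0,0,0,0,0, 1,-0.6,0,0,0,0,0, 1,-0.6,0,0,0,0,0, 1,-0.4,0,0,0,0,0]'
python3 st.py
python3 -m handwheel '[1,-0.5,0,0,0,0,0, 1,-0.5,0,0,0,0,0, 1,-0.5,0,0,0,0,0, 1,-0.5,0,0,0,0,0, 1,-0.5,0,0,0,0,0]'
python3 st.py; python3 look.py w3 lid_tab
```

```text
time: 4.6
tcp_pos: [0.617, 0.1362, 0.1712]
tool_rot: [-0.7, 0.098, -0.097, 0.7]
force: [-0.7, 0.3, -0.2]
finger_gap: -0.002
4.8 [0.0005 0.0002 0.0002] [ 0.6173  0.1363  0.1715 -0.1679 -0.0415 -0.1499] s 0.169113405206489 -0.021767718925210004 Fx -0.14956158718919757
time: 5.27
tcp_pos: [0.5935, 0.1428, 0.1715]
tool_rot: [-0.7, 0.097, -0.098, 0.7]
force: [1.0, 0.5, 1.6]
finger_gap: 0.002
5.4667 [0.0004 0.0002 0.0001] [ 0.5931  0.143   0.1713  0.3085 -0.0958  0.5211] s 0.14400566332412038 -0.022037440195732352 Fx 0.3229580789476608
5.5667 [0.5939 0.1426 0.1712] [ 0.1881 -0.1456 -0.2269] 0.002598021024741879
[[ 0.9619 -0.0003  0.2733]
 [-0.2733 -0.      0.9619]
 [-0.0003 -1.     -0.0001]]
lid_tab [([307.3, 287.1], 0.77)]
```

View pics/w3.png

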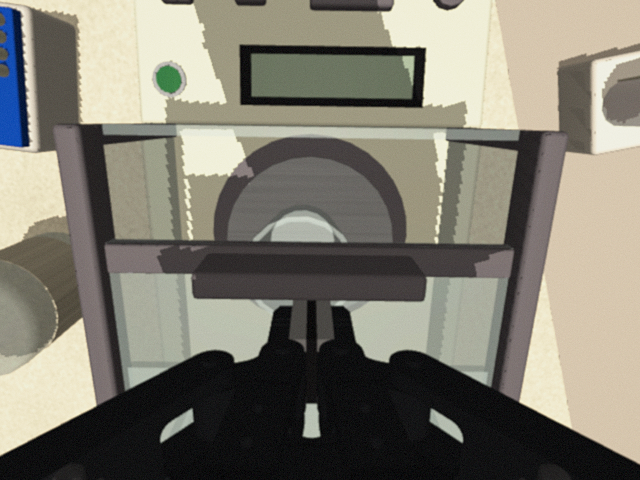

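The tab (rows 252–300) is now in contact with the fingertips at (310,300), and the lid's front edge is still ~115 px behind the front rail at row 132. Continuing.

```bash
python3 -m handwheel '[1,-0.5,0,0,0,0,0, 1,-0.5,0,0,0,0,0, 1,-0.5,0,0,0,0,0, 1,-0.5,0,0,0,0,0, 1,-0.5,0,0,0,0,0]'
python3 -m handwheel '[1,-0.4,0,0,0,0,0, 1,-0.4,0,0,0,0,0, 1,-0.2,0,0,0,0,0, 1,-0.1,0,0,0,0,0, 1,0,0,0,0,0,0]'
python3 st.py; python3 look.py w4 lid_tab
```

```text
time: 6.03
tcp_pos: [0.5692, 0.1496, 0.1713]
tool_rot: [-0.7, 0.098, -0.097, 0.7]
force: [1.8, -0.0, -1.7]
finger_gap: -0.002
time: 6.45
tcp_pos: [0.559, 0.1526, 0.1714]
tool_rot: [-0.7, 0.098, -0.097, 0.7]
force: [-0.6, -0.3, -0.6]
finger_gap: 0.001
6.65 [0.0001 0.0001 0.    ] [ 0.5592  0.1525  0.1713 -0.2936 -0.0528 -0.013 ] s 0.10883354461975184 -0.02246102778370919 Fx -0.2670665811229766
6.75 [0.5594 0.1523 0.1713] [ 0.0314 -0.5314 -0.1583] 0.00045690856963940304
[[ 0.9619 -0.0001  0.2735]
 [-0.2735 -0.0001  0.9619]
 [-0.0001 -1.     -0.0001]]
lid_tab [([309.5, 290.6], 0.55), ([12.2, 362.6], 0.26)]
```

View pics/w4.png

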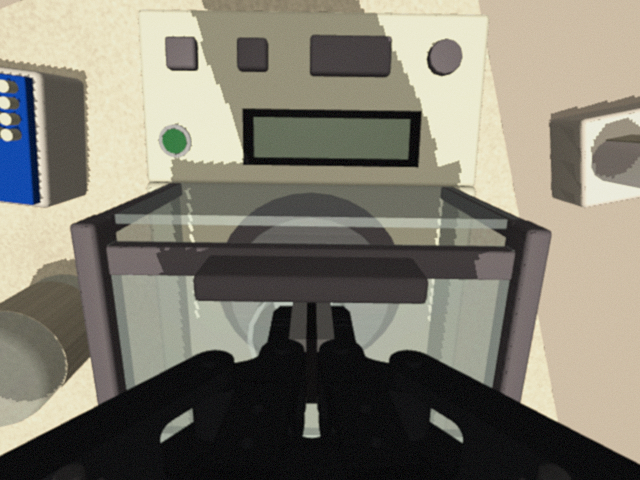

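The lid's front edge (row 245) is still ~10 mm from the front wall's top edge (row 220). Small steps from here.

```bash
python3 -m handwheel '[1,-0.3,0,0,0,0,0, 1,-0.3,0,0,0,0,0, 1,0,0,0,0,0,0]';python3 st.py
python3 -m handwheel '[1,-0.15,0,0,0,0,0, 1,0,0,0,0,0,0]'; python3 st.py
python3 -m handwheel '[1,-0.15,0,0,0,0,0, 1,0,0,0,0,0,0]'; python3 st.py
```

```text
time: 7.05
tcp_pos: [0.553, 0.1543, 0.1713]
tool_rot: [-0.7, 0.098, -0.097, 0.7]
force: [-0.4, -0.1, 0.4]
finger_gap: -0.003
7.25 [0.0001 0.     0.    ] [ 0.5532  0.1542  0.1713 -0.1263 -0.312   0.2037] s 0.10258564367148118 -0.022449693968164545 Fx -0.033892711459592176
time: 7.47
tcp_pos: [0.552, 0.1545, 0.1713]
tool_rot: [-0.7, 0.098, -0.098, 0.7]
force: [0.7, 0.5, 0.6]
finger_gap: -0.002
7.6667 [0. 0. 0.] [ 0.5521  0.1545  0.1713  0.1769 -0.0875  0.0863] s 0.10142935584201535 -0.02252016054839435 Fx 0.1943335034809153
time: 7.88
tcp_pos: [0.5506, 0.1549, 0.1713]
tool_rot: [-0.7, 0.098, -0.098, 0.7]
force: [1.0, -0.9, -0.3]
finger_gap: 0.0
8.0833 [0. 0. 0.] [ 0.5506  0.1549  0.1713  0.5609 -0.1844 -0.3125] s 0.09988472369266616 -0.02250111291914736 Fx 0.590063568327464
```

```bash
python3 -m handwheel '[1,-0.15,0,0,0,0,0, 1,0,0,0,0,0,0]';python3 st.py
python3 -m handwheel '[1,-0.15,0,0,0,0,0, 1,0,0,0,0,0,0]'; python3 st.py; python3 look.py w5
```

```text
time: 8.3
tcp_pos: [0.5499, 0.1551, 0.1715]
tool_rot: [-0.7, 0.097, -0.098, 0.7]
force: [3.7, -0.9, -2.4]
finger_gap: 0.002
8.5 [0. 0. 0.] [ 0.5499  0.1551  0.1715  4.4384 -0.7269 -2.3812] s 0.09914912713247362 -0.022533411029612826 Fx 4.464406584915465
time: 8.72
tcp_pos: [0.5498, 0.1551, 0.1716]
tool_rot: [-0.7, 0.096, -0.099, 0.7]
force: [10.6, -2.1, -7.5]
finger_gap: 0.001
8.9167 [0. 0. 0.] [ 0.5498  0.1551  0.1716 10.4857 -1.6311 -6.6124] s 0.09907976860143206 -0.02256725626546476 Fx 10.522965642898054
9.0167 [0.5498 0.1551 0.1716] [10.2512 -2.0381 -6.7618] 0.002504144028607285
[[ 0.9617  0.0037  0.2743]
 [-0.2743 -0.0003  0.9617]
 [ 0.0037 -1.      0.0007]]
```

View pics/w5.png

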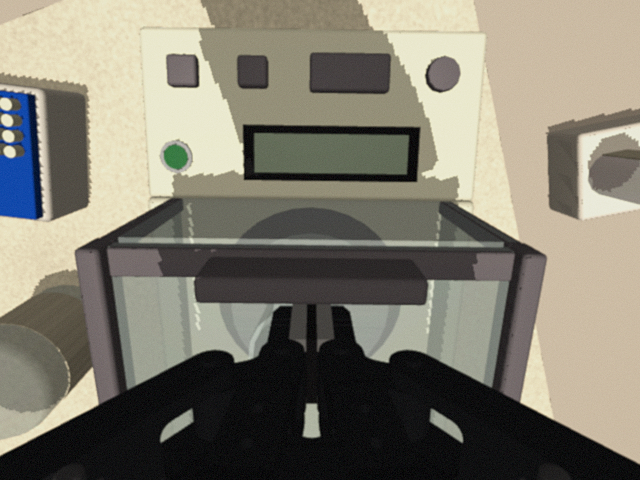

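The lid's front edge (row ~246) now meets the front wall, and the force jumped from 0.6 to 10 N with the tip stopped at s=0.099. That is the firm stop. Backing off and lifting.

```bash
python3 -m handwheel '[1,0.6,0,0,0,0,0, 1,0.6,0,0,0,0,0, 1,0,-1.5,0,0,0,0, 1,0,-3,0,0,0,0, 1,0,-3,0,0,0,0]'
python3 -m handwheel '[1,-3,0,0,0,0,0, 1,-3,0,0.9,0,0,0, 1,-3,0,0.9,0,0,0, 1,-2,0,0.5,0,0,-0.105, 1,0,0,0,0,0,0]'
python3 st.py; python3 look.py w6 tare_key_top
```

```text
time: 9.43
tcp_pos: [0.5581, 0.1522, 0.2461]
tool_rot: [0.701, -0.099, 0.096, -0.7]
force: [1.1, 0.5, 0.8]
finger_gap: -0.002
time: 9.85
tcp_pos: [0.4523, 0.2084, 0.2446]
tool_rot: [0.705, -0.058, 0.131, -0.694]
force: [-0.8, 0.6, -0.7]
finger_gap: -0.003
10.05 [0.0029 0.0014 0.0008] [0.4569 0.2062 0.246  0.043  0.0335 0.0288] s -0.004372795652847064 0.0004923601858568391 Fx 0.03189682992332652
10.15 [0.4611 0.2038 0.2465] [0.3796 0.1713 0.0792] -0.004219765559319327
[[ 0.956   0.1008  0.2756]
 [-0.2741 -0.0289  0.9613]
 [ 0.1049 -0.9945 -0.    ]]
tare_key_top [([311.9, 188.7], 0.7), ([76.5, 387.0], 0.63)]
```

View pics/w6.png

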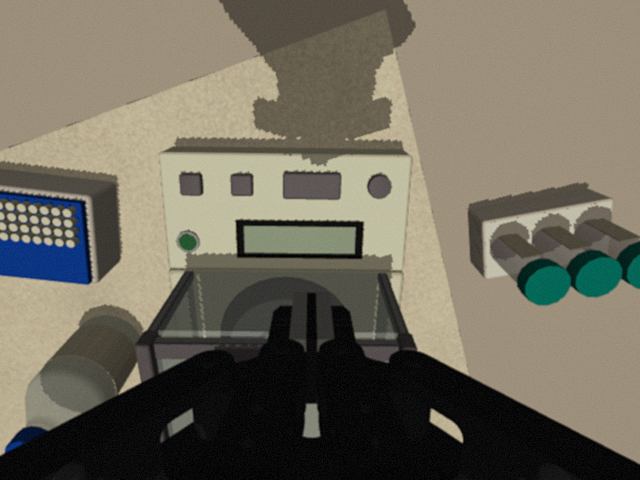

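The tare bar is at (312,185), to the left of the tips in balance-x. I'll descend along the panel normal with a correction, then re-measure.

```bash
python3 -m handwheel '[1,-1.0,2.5,0,0,0,0, 1,-0.9,3,0,0,0,0, 1,0,3,0,0,0,0, 1,0,3,0,0,0,0, 1,0,2,0,0,0,0]'
python3 -m handwheel '[1,0,0,0,0,0,0, 1,0,0,0,0,0,0]'
python3 st.py; python3 look.py w7 tare_key_top menu_key_top power_key_top
python3 - <<'E'
from h import *
im=capture('scene');cv2.imwrite('pics/s7c.png',cv2.resize(im[190:350,230:430,::-1],(750,600)))
W=dict(np.load('w7.npz'));s=get_state();print(proj(W,s['tcp_pos']),proj(W,[.461,.2045,.055]))
E
```

```text
time: 10.62
tcp_pos: [0.4554, 0.2045, 0.1076]
tool_rot: [0.705, -0.062, 0.134, -0.694]
force: [-0.4, -0.2, -0.1]
finger_gap: -0.004
time: 10.78
tcp_pos: [0.4555, 0.2048, 0.1095]
tool_rot: [0.705, -0.062, 0.134, -0.693]
force: [0.3, -0.0, 0.4]
finger_gap: 0.002
10.9833 [0.0003 0.0006 0.0008] [ 0.4561  0.2058  0.1109 -0.0001 -0.2034  0.4227] s -0.005026292502306217 -0.00012500537929426296 Fx 0.05681576151211643
11.0833 [0.4559 0.2064 0.1113] [ 0.9901 -0.5265 -0.2335] -0.0013009668702290847
[[ 0.9564  0.1026  0.2734]
 [-0.2721 -0.0272  0.9619]
 [ 0.1061 -0.9944  0.0019]]
tare_key_top [([310.7, 264.4], 0.71)]
menu_key_top [([194.6, 256.4], 0.68)]
power_key_top []
[307.03348243 311.26189749] [307.82917256 263.0427861 ]
```

View pics/w7.png

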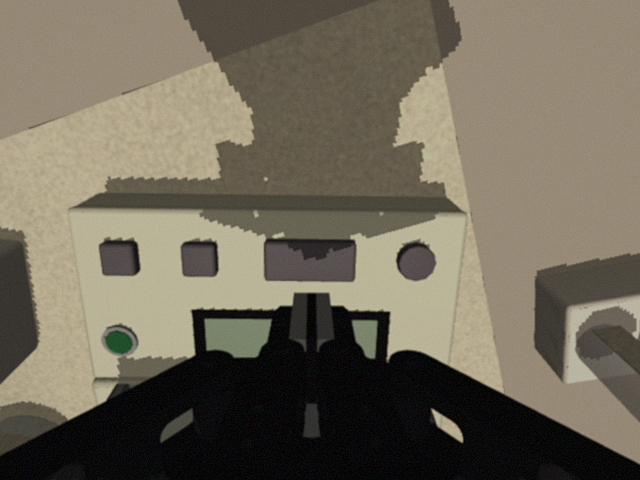

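View pics/s7c.png

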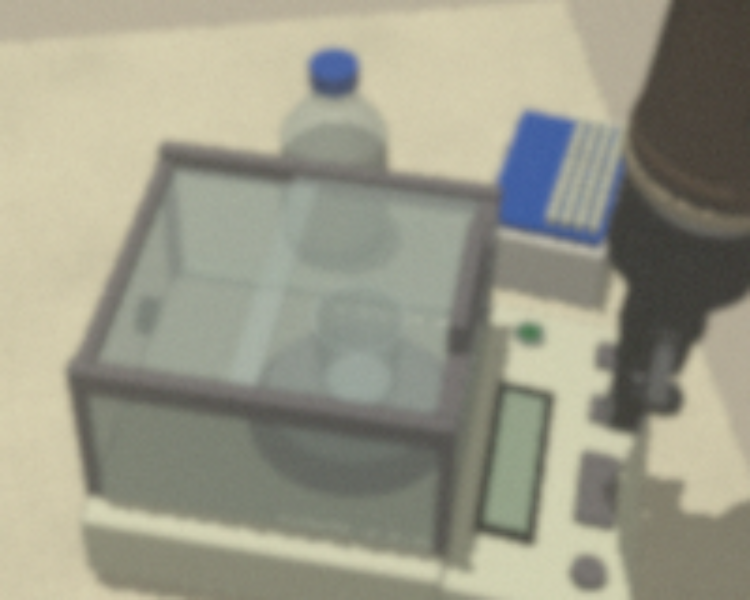

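Lid shut in the scene view, with the tab flush at the front rail. In the wrist view the tare key is centred at (310,260), and my estimate projects to (308,263), within ~1.5 mm. Descending over it.

```bash
python3 -m handwheel '[1,-0.2,1,0.1,0,0,0, 1,0,1.5,0,0,0,0, 1,0,1.5,0,0,0,0, 1,0,0.6,0,0,0,0, 1,0,0,0,0,0,0]'
python3 -m handwheel '[1,0,0,0,0,0,0, 1,0,0,0,0,0,0]'
python3 st.py;python3 look.py w8
```

```text
time: 11.7
tcp_pos: [0.4575, 0.2056, 0.063]
tool_rot: [0.705, -0.061, 0.134, -0.694]
force: [0.3, -0.9, 0.2]
finger_gap: 0.0
time: 11.87
tcp_pos: [0.4586, 0.2064, 0.0648]
tool_rot: [0.704, -0.061, 0.134, -0.694]
force: [-0.3, 0.2, -0.2]
finger_gap: -0.0
12.0667 [0.     0.     0.0001] [ 0.4586  0.2064  0.0648 -0.0869 -0.1605 -0.1356] s -0.002856458176511509 0.001140896338644388 Fx -0.038530478832613506
12.1667 [0.4584 0.2063 0.0645] [0.1519 0.0918 0.2955] 0.0005371933431852697
[[ 0.9565  0.1014  0.2734]
 [-0.2719 -0.0282  0.9619]
 [ 0.1052 -0.9944  0.0006]]
```

View pics/w8.png

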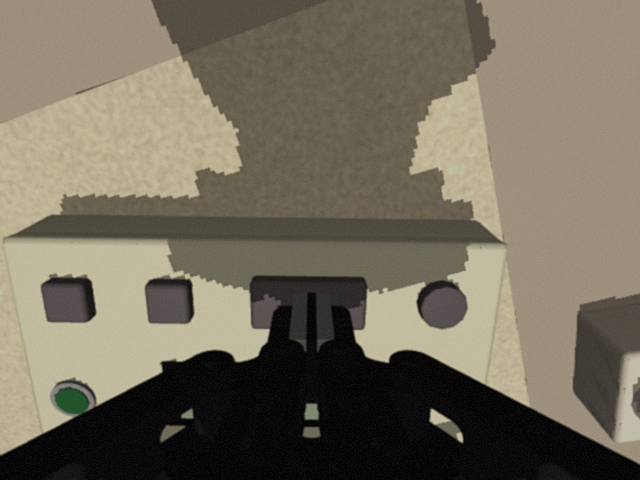

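The tips sit centred over the tare bar (columns 252–366, tips at 310). The neighbouring keys are well clear. Pressing in small steps.

```bash
python3 -m handwheel '[1,0,0.4,0,0,0,0, 1,0,0.3,0,0,0,0, 1,0,0,0,0,0,0]'; python3 st.py
python3 -m handwheel '[1,0,0.2,0,0,0,0, 1,0,0,0,0,0,0]'; python3 st.py
python3 -m handwheel '[1,0,0.15,0,0,0,0, 1,0,0,0,0,0,0]'; python3 st.py
```

```text
time: 12.42
tcp_pos: [0.4586, 0.2057, 0.0565]
tool_rot: [0.705, -0.061, 0.134, -0.694]
force: [-0.7, -0.1, -0.3]
finger_gap: -0.002
12.6167 [0.0001 0.0001 0.0002] [ 0.4588  0.2058  0.0568  0.0137  0.3159 -0.3288] s -0.0025098888396197128 0.0005931513530354615 Fx -0.07527140670668571
time: 12.83
tcp_pos: [0.4593, 0.206, 0.055]
tool_rot: [0.704, -0.061, 0.134, -0.694]
force: [-0.2, 0.1, 1.4]
finger_gap: 0.002
13.0333 [0.0001 0.0001 0.    ] [ 0.4592  0.2059  0.0551  0.0469 -0.054   0.069 ] s -0.002150780418784478 0.0008163354414846545 Fx 0.06016364398111669
time: 13.25
tcp_pos: [0.4593, 0.2058, 0.0536]
tool_rot: [0.704, -0.061, 0.134, -0.694]
force: [-1.0, 0.2, 2.6]
finger_gap: -0.003
13.45 [0. 0. 0.] [ 0.4593  0.2058  0.0537 -0.5315  0.1994  2.2044] s -0.002007469540557555 0.0007925112524199139 Fx -0.5660841598829417
```

```bash
python3 -m handwheel '[1,0,0.15,0,0,0,0, 1,0,0,0,0,0,0]'; python3 st.py
python3 -m handwheel '[1,0,0.1,0,0,0,0, 1,0,0,0,0,0,0]'; python3 st.py
```

```text
time: 13.67
tcp_pos: [0.4595, 0.2058, 0.0521]
tool_rot: [0.704, -0.061, 0.134, -0.694]
force: [-0.9, -0.0, 2.9]
finger_gap: 0.0
13.8667 [0.     0.     0.0001] [ 0.4595  0.2058  0.0522 -0.9892 -0.2035  2.7712] s -0.0018368841616804377 0.0007985866982082301 Fx -0.8926422447884406
time: 14.08
tcp_pos: [0.4595, 0.2058, 0.0511]
tool_rot: [0.704, -0.061, 0.134, -0.694]
force: [-1.6, -0.9, 3.5]
finger_gap: -0.004
14.2833 [0. 0. 0.] [ 0.4596  0.2058  0.0512 -1.0528 -0.6     3.7821] s -0.001737678436655914 0.00080573764868874 Fx -0.8426685441458099
```

```bash
python3 -m handwheel '[1,0,0.06,0,0,0,0, 1,0,0,0,0,0,0]'; python3 st.py
python3 -m handwheel '[1,0,-0.3,0,0,0,0, 1,0,-0.5,0,0,0,0, 1,0,-1.5,0,0,0,0, 1,0,-3,0,0,0,0, 1,0,-3,0,0,0,0]'
python3 -m handwheel '[1,-1,-3,0,0,0,0, 1,-2,-3,0,0,0,0, 1,-2,-3,0,0,0,0, 1,-1,-2,0,0,0,0, 1,0,0,0,0,0,0]'
python3 -m handwheel '[1,0,0,0,0,0,0, 1,0,0,0,0,0,0]'
python3 st.py; python3 look.py w9 lid_tab tare_key_top
python3 - <<'E'
from h import *
for c in('scene','top'):
    im=capture(c);cv2.imwrite(f'pics/{c}9.png',im[:,:,::-1])
    for t in['beaker_mid','bottle_mid','rack_mid','tip_box_mid','lid_tab']:print(c,t,[(x['uv'],round(x['score'],2)) for x in mark_of(c,t)[:1]])
E
```

```text
time: 14.5
tcp_pos: [0.4596, 0.2058, 0.0509]
tool_rot: [0.704, -0.061, 0.134, -0.694]
force: [-2.7, -1.5, 11.1]
finger_gap: 0.001
14.7 [0. 0. 0.] [ 0.4596  0.2058  0.0509 -3.2207 -1.0627 10.1817] s -0.001710591405656684 0.0008318613897546467 Fx -2.7942911750672947
time: 15.17
tcp_pos: [0.4503, 0.2074, 0.1334]
tool_rot: [0.705, -0.061, 0.134, -0.694]
force: [1.2, 0.9, 0.4]
finger_gap: 0.001
time: 15.58
tcp_pos: [0.3819, 0.2297, 0.2399]
tool_rot: [0.703, -0.059, 0.134, -0.696]
force: [0.5, 0.0, 0.0]
finger_gap: 0.002
time: 15.75
tcp_pos: [0.3828, 0.2272, 0.2358]
tool_rot: [0.705, -0.061, 0.134, -0.694]
force: [0.2, -0.0, -0.9]
finger_gap: 0.005
15.95 [0.     0.0002 0.0002] [ 0.3828  0.2269  0.2353  0.3832  0.2114 -0.2214] s -0.08133906481833046 -0.00039747811256164375 Fx 0.30870934577872466
16.05 [0.3828 0.2271 0.2355] [0.6191 0.1077 0.4234] 0.004353151956651592
[[ 0.9565  0.0999  0.2741]
 [-0.2725 -0.0299  0.9617]
 [ 0.1042 -0.9946 -0.0014]]
lid_tab []
tare_key_top [([314.2, 283.5], 0.56)]
scene beaker_mid [([385.2, 340.6], 0.19)]
scene bottle_mid [([321.8, 232.4], 0.71)]
scene rack_mid [([345.6, 422.2], 0.78)]
scene tip_box_mid [([376.3, 245.0], 0.86)]
scene lid_tab [([349.6, 420.2], 0.45)]
top beaker_mid []
top bottle_mid [([385.1, 251.6], 0.94)]
top rack_mid [([161.6, 262.6], 0.63)]
top tip_box_mid []
top lid_tab [([264.3, 273.1], 0.82)]
```

View pics/w9.png

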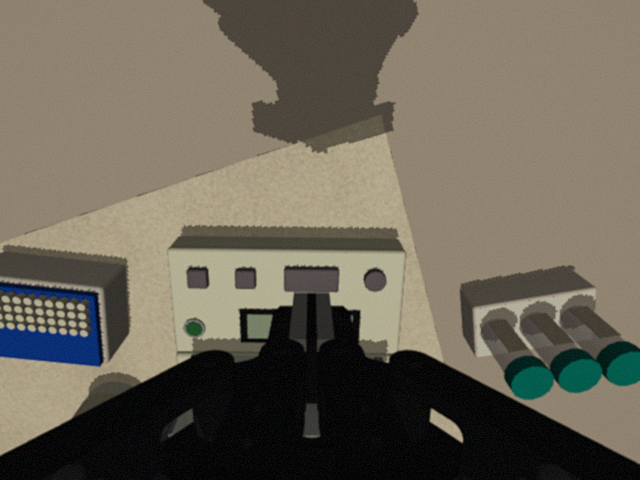

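View pics/top9.png

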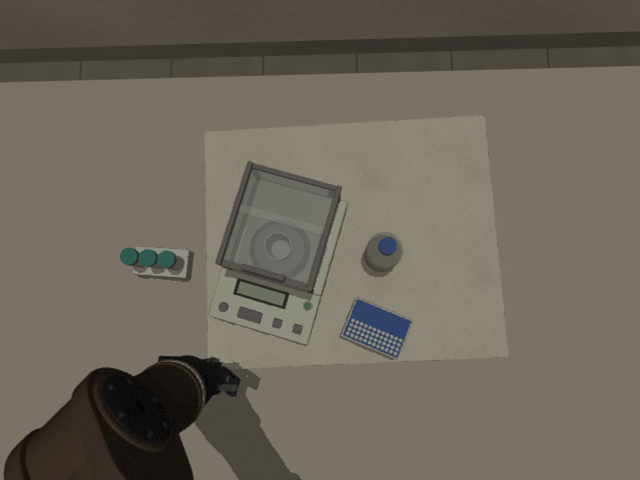

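The top view shows the tab flush at the front rail (262,274). The beaker, bottle, rack and tip box are unmoved, and the hand is clear. One numeric check of the lid, then hand in.

Run:
```python
from h import *
T=calibration('top');t=np.array([.461,.2045,0])
for a in((264.3,273.1),(263,274)):print((atz(T,a,.187)-t)@[.96,-.28,0])
a=cv2.imread('pics/top9.png')[220:350,195:345];b=cv2.imread('pics/scene9.png')[210:370,240:420]
cv2.imwrite('pics/fin.png',np.hstack([cv2.resize(a,(400,347)),cv2.resize(b,(390,347))]))
```

```text
0.08269935584070076
0.08057527065005347
```

View pics/fin.png

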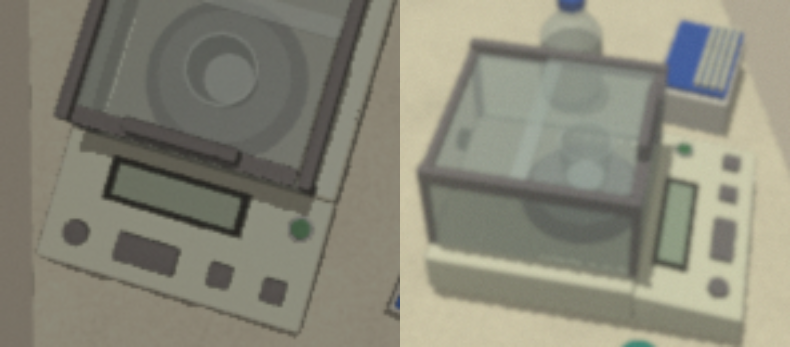

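The tab measures s≈0.082, where about 0.084 is expected when shut. Both views show the lid flush and the keys up.

```bash
python3 -c "
from workcell import bot; print(bot.sign_off())"
```

```text
the job is handed in; nothing more can be done
None
```

I pushed the lid shut, then pressed the tare key once and took the hand away. The job was handed in at about 17 s of the 48 s allowed; sign-off gives no verdict.

- **Lid:** With closed fingertips behind the tab, I pushed it about 65 mm to its firm stop, where the force rose to about 10 N. Afterwards the tab measured within 2–3 mm of where it should be when shut, and both camera views show it flush with the front.
- **Tare key:** I pressed it at right angles to the panel. The force climbed to about 3.8 N over the key's travel. My last 0.6 mm step reached the bottom and peaked at about 11 N, firmer than "lightly" and more than the 4 N the key needs. I then backed straight off, and the key looks raised in the last pictures.
- **Other things:** The other three keys were never near the fingers. The bottle, rack, tip box and beaker look unmoved in the before and after pictures. In the last pictures the networks missed the beaker (apart from one low-score wrong hit in the scene view), and missed the tip box in the top view only. For the beaker that check is by eye.

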